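# Kit drawer out to its stop, sleeves tried on its gauge pin

### The job

Pull the top drawer of the little plywood cabinet all the way out until you feel its stop, without dragging the cabinet along the bench. Then try the two closed-top metal sleeves, open end down, on the gauge pin that stands in the back of that drawer: leave the one that slides right down to the pin's block standing on the pin, and put the one that sticks part-way into the grey reject tray. Leave the drawer fully out, the lower drawer shut, and the other things on the bench where they are.

Things in the scene. Friction and masses are not known exactly. Their poses are not given: they have to be found in the camera images.
- cabinet: Plywood two-drawer cabinet, 220 deep (x) x 190 wide (y) x 132 high, about 6.5 kg with its drawers, standing loose on the bench; a steady pull of some 25 N or more on a drawer that is at its stop can drag it. Origin: centre of its underside. Drawers open towards its own -x; yaw within about 0.15 rad of facing the robot. 8 mm walls and top.
- drawer_top (a joint): Opening of the top drawer in m: 0 shut, grows as it slides out along the cabinet's -x. It starts ajar by up to 20 mm. It runs with a light drag of about 3 N and stays where it is left; its stop is a hard one somewhere between 100 and 170 mm and can be told only by the pull rising sharply.
- drawer_top_handle (a point): Middle of the top drawer's handle: a dark steel round bar, 11 mm thick, 110 mm long along the cabinet's y, on two 8 mm stems 93 mm apart; bar axis 35 mm in front of the drawer's front (29 mm of free space behind the bar) and 28 mm below the cabinet's top. Axes as the cabinet's.
- gauge_seat (a point): Foot of the gauge pin, on its axis, on top of its block; moves with the top drawer, axes as the cabinet's, z up; 159 mm behind the handle bar. The gauge: a dark steel block 50 x 50 x 6 high on the floor of the drawer's rear compartment, with an upright bright steel pin of 12 mm diameter in its middle. It is under the cabinet's top until the drawer is out.
- gauge_tip (a point): Top of the gauge pin, on its axis, 34 mm above gauge_seat; the last 6 mm taper to 7 mm diameter. Around it: drawer side walls 80 mm to either side, 8 mm lower than this point; a low divider 36 mm in front, 24 mm lower; the cabinet's top 20 mm higher, its front edge about 30 mm behind the pin when the drawer is fully out: most room for fingers is to the sides (cabinet's y).
- drawer_low (a joint): Opening of the lower drawer in m, 0 shut; leave it shut.
- sleeve_a: Turned aluminium sleeve standing open end down: 28 mm outside diameter, 40 mm long, 50 g; closed flat top, open below with a 15.5 mm bore 37 mm deep. Origin: centre of its lower, open end, z along the bore. One of sleeve_a and sleeve_b has a narrow step hidden inside and stops on the pin some 18 mm above the block; the other slides right down. Only trying shows which.
- sleeve_b: The other sleeve, the same to look at and of the same outside measures; origin as for sleeve_a.
- reject_tray: Grey plastic open tray fixed to the bench, 110 x 110 x 22 high, 4 mm walls, for the sleeve that sticks. Origin: centre of its underside.
- reject_tray_in (a point): Centre of the tray's inner floor, 4 mm above the bench; axes as the tray's.
- helping_hands: Bystander: round-based clip stand, 70 mm base, about 125 high, two brass arms. Origin: centre of its underside. Leave alone.
- solder_spool: Bystander: white spool 52 mm across, 40 high. Origin: centre of its underside. Leave alone.
- screwdriver: Bystander: screwdriver with black handle lying on the bench. Leave alone.
There are look-alikes about, which are no part of the job. What is shaped like the sleeve_a but pink or turquoise is not meant. Leave any blue look-alike of the sleeve_b alone.

How it is judged:
On the way:
1. the top drawer is out at its stop (within 5 mm) (value of joint drawer_top above 0.137 m), for 0.2 s.
At the end, for the whole second after the job is handed in: The top drawer is still within 5 mm of its stop and the lower drawer is shut (within 6 mm); one sleeve stands right down on the gauge pin (within 4 mm of its block), the other is on the floor of the reject tray; both at rest (value of joint drawer_top above 0.137 m and value of joint drawer_low below 0.006 m and ((z of sleeve_a in the frame of gauge_seat between -0.004 and 0.004 m and horizontal distance between sleeve_a and gauge_seat below 0.006 m and angle between the z axis of sleeve_a and the z axis of gauge_seat, either way round below 0.15 rad and x of sleeve_b in the frame of reject_tray_in between -0.05 and 0.05 m and y of sleeve_b in the frame of reject_tray_in between -0.05 and 0.05 m and z of sleeve_b in the frame of reject_tray_in between -0.004 and 0.022 m) or (z of sleeve_b in the frame of gauge_seat between -0.004 and 0.004 m and horizontal distance between sleeve_b and gauge_seat below 0.006 m and angle between the z axis of sleeve_b and the z axis of gauge_seat, either way round below 0.15 rad and x of sleeve_a in the frame of reject_tray_in between -0.05 and 0.05 m and y of sleeve_a in the frame of reject_tray_in between -0.05 and 0.05 m and z of sleeve_a in the frame of reject_tray_in between -0.004 and 0.022 m)) and linear speed of each of sleeve_a, sleeve_b below 0.02 m/s); the robot touches nothing.
It fails at once if the cabinet is dragged more than 12 mm (distance of cabinet from where it was at the start of the episode above 0.012 m).
It fails at once if a bystander is shifted more than 25 mm (distance of any of helping_hands, solder_spool, screwdriver from where it was at the start of the episode above 0.025 m).
It also fails if it takes over 67 s, if anything falls off the work surface, if the arm or the gripper's body presses on something with over 40 N, if the wrist force passes 120 N, or if a joint passes its speed limit or range.

### The arm

A 6-joint arm with a two-finger parallel gripper is mounted at the origin on the work surface. World frame = base frame: x ahead of the robot, y to its left, z up, the work surface at z = 0. Lengths are in m, angles in rad, forces in N, time in s.
With the tool pointing down it reaches from about 0.375 to 0.9 m from the base axis. Payload 3.1 kg.
Tool frame: the origin (TCP) lies on the centre line of the jaws, within the pads' length; the fingertips stand 19 mm ahead of it and the grasp point (between the pads) is the TCP; y points along the fingers, x is the direction in which the jaws open and shut, and the axes are right-handed (so a half turn about y gives the same grasp; the last joint's range is limited). The gripper opens to 85 mm and grips with 20 to 120 N. Pads are 22 mm wide; open, the fingers measure 114 mm over their backs; the gripper's body (76 mm by 85 mm) begins 54 mm behind the grasp point. The pads swing forward as they close: fully open they stand 13 mm farther back than shut.
Start: joints at [-1.325, 0.527, 1.433, -0, 1.181, -0.178], TCP at [0.257, -0.57, 0.25] pointing down, gripper open.
Joint ranges: [-3.08, 3.08], [-0.75, 2.2], [0.22, 2.44], [-1.43, 4.57], [0, 2.65], [-2.85, 2.85]. Speed limits (rad/s): [2.79, 2.79, 3.14, 3.14, 3.14, 3.14].

### API

Orientations are given as a unit quaternion [x, y, z, w].
In Python, from station import * gives the robot as it stands.
- The arm moves only by the tool step_arm, never from a script. Its argument "moves" is a list of rows, each a list of 7 numbers: the turn, a rotation vector about the tool's x, y, z in rad, then the shift along the tool's x, y, z in cm, then the closure, from -1 (fully open) to 1 (shut). A call has 1 to 12 rows; each row is the pose to reach, as a shift and turn from the pose measured when the call began, along the tool's axes at that moment; what a row does not reach only later rows make up. A row lasts 1/8 s, in which the tool goes at most 62.5 mm and 10.7 degrees, less where a joint would pass 70% of its speed; a pose out of reach is approached as far as the arm can. A call with a gripper value outside its range is refused whole. The fingers move at their own pace and stop on an object; "grip_force" is the grip in N (left out, the last holds). Time passes only in rows, so rows that repeat a pose let the fingers close. It gives the time, the measured TCP pose, the force and the opening at its end, in the units of the state.
- sense(): the state, without advancing time (a new reading comes with each control period).
- snapshot(name): name is "side" or "top"; returns a dict with "frame" (420x560x3 uint8, red, green, blue), "z_map" (420x560 float32, m along the optical axis (not along the pixel's ray), 0 where there is no reading), "vfov" (degrees; the focal length in pixels is half the picture's height over the tangent of half this angle, whatever the lens; pixels are square), "cx", "cy" (the principal point, pixels), "dist" ([k1, k2, p1, p2, k3] as OpenCV has them; the pictures are not rectified), "xyz" and "orientation" of the camera in the world. Camera axes: x right, y down, z forward; pixel columns grow to the right and rows downward; lengths in m; the calibration is good to about 2 mm. A picture is of the moment at which its call begins.
- sign_off(): hands the job in, once; it reports no verdict.
The state is a dict: "t": time; "q": joint angles; "qd": joint speeds; "tau": joint torques, N m; "tcp_pos": TCP position; "tool_rot": TCP orientation; "force": force on the tool from outside, world axes, zero at the start; "ft_torque": the same for the moment, N m; "finger_gap": opening from 0.0 (shut) to 1.0 (fully open).
Only numpy, scipy, OpenCV 4.12 (cv2) and the standard library are available. Lean on these libraries where they do the work, as an engineer would, in place of code of your own. Each camera call takes 0.05 s, during which the arm holds its last target.

## Working session

There is one attempt and no reset: what is moved stays moved. The work goes in short steps, Python scripts to look and compute and a tool call to move; the robot and the scene stay as the last step left them, time stands still between calls to the robot, and variables do not carry over. Pictures are saved under pics/ and viewed, and the job is handed in when it is done.

Besides the shell and the picture viewer there is one more tool, called after "Request:" by a JSON object that holds its "fn" and its "kwargs", one argument or row to a line. step_arm: Moves the arm, as the interface text tells. Its arguments: {"type":"object","properties":{"moves":{"type":"array","items":{"type":"array","items":{"type":"number"}}},"grip_force":{"type":"number"}},"required":["moves"]}

```bash
ls; mkdir -p pics
python3 - <<'E'
from station import *
import cv2,numpy as np
s=sense();print(s)
for n in("side","top"):
    d=snapshot(n);cv2.imwrite(f"pics/{n}0.png",d["frame"][:,:,::-1]);np.savez(f"{n}0.npz",**d)
    print(n,{k:d[k] for k in d if k not in("frame","z_map")})
E
```

```text
pics
{'t': 0.0, 'q': array([-1.32546815e+00,  5.28477859e-01,  1.43393528e+00, -1.75882436e-05,
        1.18141069e+00, -1.78488516e-01]), 'qd': array([ 0.00013468,  0.00102187, -0.00024397, -0.00054756, -0.0020285 ,
       -0.00076803]), 'tau': array([-1.77387374e-04, -4.42355633e+01, -1.78022772e+01, -2.71598055e-04,
        8.52123223e-03, -7.27040231e-06]), 'tcp_pos': array([ 0.25688378, -0.56900372,  0.24931592]), 'tool_rot': array([-0.5934449 ,  0.38423051, -0.38307041,  0.59451419]), 'force': array([ 0.11908163, -0.33613804,  0.46269572]), 'ft_torque': array([-0.01450101, -0.01309363, -0.01000239]), 'finger_gap': 1.0015413608769963}
side {'vfov': 51.91740005860985, 'cx': 279.84372168488244, 'cy': 209.30651502302644, 'dist': array([0.01134472, 0.        , 0.        , 0.        , 0.        ]), 'xyz': array([ 0.43594983, -0.80675868,  0.83715544]), 'orientation': array([ 0.90258723, -0.08299604,  0.04573304, -0.41994814])}
top {'vfov': 44.44450635178599, 'cx': 276.03621051193295, 'cy': 201.23946607596528, 'dist': array([-0.15522032,  0.        ,  0.        ,  0.        ,  0.        ]), 'xyz': array([0.47898445, 0.04521946, 1.6452269 ]), 'orientation': array([ 0.7170838 , -0.6960374 ,  0.02184651, -0.02907729])}
```

View pics/side0.png

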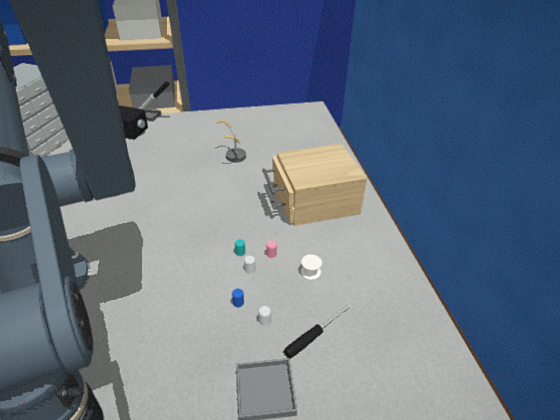

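View pics/top0.png

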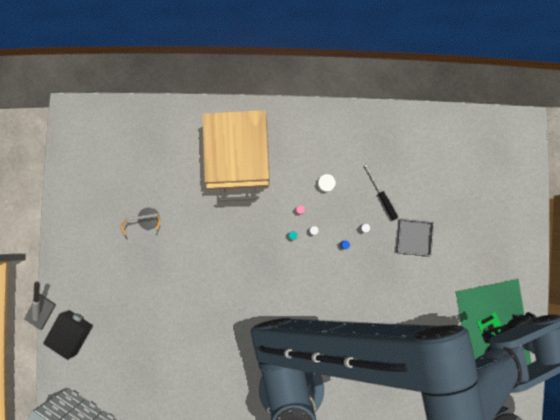

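```bash
cat > h.py <<'E'
import numpy as np,cv2
from scipy.spatial.transform import Rotation as R
def K(d):
    f=d["frame"].shape[0]/2/np.tan(np.radians(float(d["vfov"]))/2)
    return np.array([[f,0,float(d["cx"])],[0,f,float(d["cy"])],[0,0,1]])
def rays(d,uv):
    p=cv2.undistortPoints(np.asarray(uv,float).reshape(-1,1,2),K(d),np.asarray(d["dist"])).reshape(-1,2)
    return np.c_[p,np.ones(len(p))]
def plane(d,uv,z):
    r=rays(d,uv)@R.from_quat(d["orientation"]).as_matrix().T
    o=np.asarray(d["xyz"]);return o+r*((z-o[2])/r[:,2])[:,None]
def cloud(d):
    h,w=d["z_map"].shape
    u,v=np.meshgrid(np.arange(w),np.arange(h))
    r=rays(d,np.c_[u.ravel(),v.ravel()])*d["z_map"].reshape(-1,1)
    return (r@R.from_quat(d["orientation"]).as_matrix().T+np.asarray(d["xyz"])).reshape(h,w,3)
def proj(d,P):
    Rm=R.from_quat(d["orientation"]).as_matrix()
    return cv2.projectPoints(np.asarray(P,float).reshape(-1,3),cv2.Rodrigues(Rm.T)[0],-Rm.T@np.asarray(d["xyz"]),K(d),np.asarray(d["dist"]))[0].reshape(-1,2)
def load(n): return dict(np.load(n))
E
python3 - <<'E'
from h import *
for n in("top","side"):
    d=load(n+"0.npz");c=cloud(d)
    z=c[...,2];hsv=cv2.cvtColor(d["frame"],cv2.COLOR_RGB2HSV)
    ok=(d["z_map"]>0)
    print(n,"bench z",np.median(z[ok&(abs(z)<.02)]))
    reg=ok&(c[...,0]>.3)&(c[...,0]<.75)&(c[...,1]>-.4)&(c[...,1]<.25)&(z>.012)&(z<.06)
    N,l,st,ce=cv2.connectedComponentsWithStats(reg.astype(np.uint8))
    for i in range(1,N):
        if st[i,4]<20: continue
        m=l==i;t=m&(z>z[m].max()-.008)
        print(np.round(ce[i],1),st[i,4],"hsv",np.median(hsv[m],0),"mean",c[m].mean(0).round(4),"top",c[t].mean(0).round(4),"zmax",z[m].max().round(4))
    cab=ok&(abs(z-.132)<.006)&(c[...,0]>.4)&(abs(c[...,1])<.5)
    cab=cv2.morphologyEx(cab.astype(np.uint8),cv2.MORPH_OPEN,np.ones((5,5)))>0
    print("cabtop z",np.median(z[cab]),cv2.minAreaRect(c[cab][:,:2].astype(np.float32)))
    ha=ok&(z>.085)&(z<.125)&(c[...,0]>.3)&(hsv[...,2]<120)&(abs(c[...,1]-.15)<.15)
    N,l,st,ce=cv2.connectedComponentsWithStats(ha.astype(np.uint8))
    for i in range(1,N):
        if st[i,4]>10: print("h",ce[i],st[i],c[l==i].mean(0),c[l==i].min(0),c[l==i].max(0))
E
```

```text
top bench z 0.0003142601067800399
[369.5 172.6] 29 hsv [ 30.  11. 172.] mean [ 0.6969 -0.2327  0.0168] top [ 0.6949 -0.2336  0.0176] zmax 0.0224
[326.  182.4] 213 hsv [ 30.   7. 250.] mean [ 0.6586 -0.0916  0.04  ] top [ 0.6597 -0.0913  0.0443] zmax 0.05
[387.  204.1] 262 hsv [38.  13.5 37. ] mean [ 0.597  -0.2897  0.0223] top [ 0.5895 -0.2954  0.0304] zmax 0.0361
[300.4 209.7] 64 hsv [171.  95. 246.] mean [ 0.5703 -0.0137  0.0383] top [ 0.5709 -0.0128  0.0415] zmax 0.0462
[402.8 236.2] 117 hsv [ 38.   4. 112.] mean [ 0.4964 -0.3427  0.0209] top [ 0.4914 -0.3469  0.0252] zmax 0.0306
[364.7 228.1] 74 hsv [ 12.5   2.  229.5] mean [ 0.5186 -0.2171  0.037 ] top [ 0.519  -0.2194  0.0413] zmax 0.0464
[313.2 230.4] 60 hsv [ 15.   2. 237.] mean [ 0.5069 -0.0551  0.0402] top [ 0.5065 -0.0561  0.0428] zmax 0.0481
[293.1 235.3] 62 hsv [ 88.  202.  183.5] mean [0.4898 0.0069 0.0405] top [0.4911 0.0063 0.043 ] zmax 0.0477
[344.6 244.7] 72 hsv [110.  192.5 201. ] mean [ 0.4648 -0.1548  0.0375] top [ 0.465  -0.1551  0.0407] zmax 0.0453
cabtop z 0.1319475860052215 ((0.7503703832626343, 0.18927589058
[... 1015 characters left out ...]
 zmax 0.0449
[291.1 348.9] 990 hsv [100.   11.   86.5] mean [ 0.5683 -0.31    0.0219] top [ 0.5755 -0.3068  0.0263] zmax 0.0323
[264.  314.6] 189 hsv [105.   3. 191.] mean [ 0.5222 -0.2232  0.0334] top [ 0.5226 -0.2196  0.041 ] zmax 0.0455
cabtop z 0.1334676769661357 ((0.7539051175117493, 0.19072836637496948), (0.21020683646202087, 0.19541968405246735), 4.052809238433838)
h [522.10816777 163.49558499] [490 131  65  65 906] [1.37698141 0.1368251  0.1053015 ] [1.37046017e+00 3.79991690e-04 8.50203239e-02] [1.38448311 0.29981655 0.12498329]
h [271.20472441 181.38582677] [263 169  23  25 127] [0.60742131 0.16963741 0.10875808] [0.59151377 0.11607865 0.08663591] [0.6389181  0.23024725 0.11693462]
```

Run:
```python
from h import *
a=load("top0.npz")["frame"][90:280,180:460,::-1]; cv2.imwrite("pics/t0z.png",cv2.resize(a,None,fx=2.8,fy=2.8,interpolation=cv2.INTER_CUBIC))
a=load("side0.npz")["frame"][130:340,200:400,::-1]; cv2.imwrite("pics/s0z.png",cv2.resize(a,None,fx=2.8,fy=2.8,interpolation=cv2.INTER_CUBIC))
```

```text
(no output)
```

View pics/t0z.png

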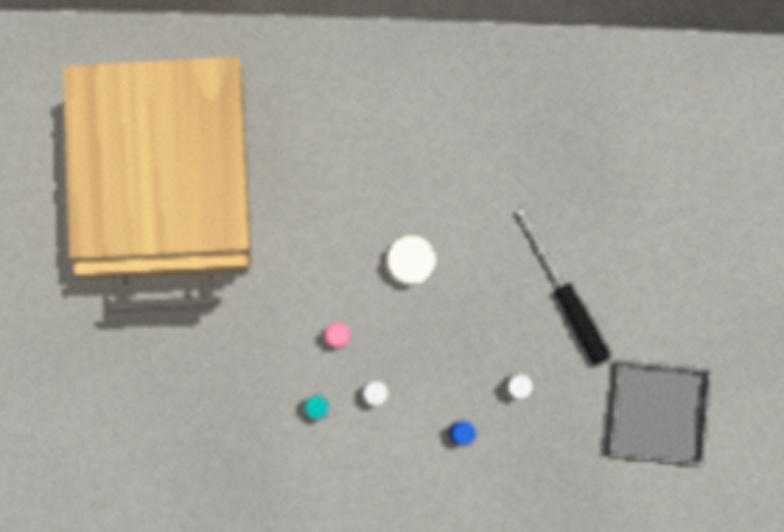

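View pics/s0z.png

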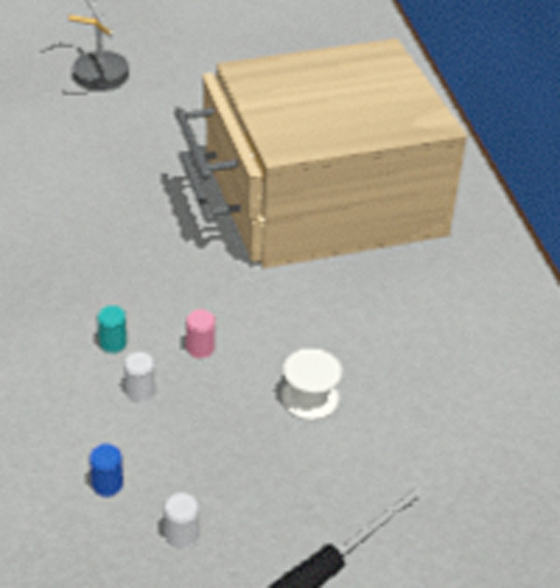

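Run:
```python
from h import *
from station import *
s=sense();print(R.from_quat(s["tool_rot"]).as_matrix().round(3))
t=load("top0.npz");sd=load("side0.npz")
# cabinet top rect by edges (wood colour), z=.132 plane
for n,d in(("top",t),("side",sd)):
    c=cloud(d);z=c[...,2];ok=d["z_map"]>0
    m=(ok&(abs(z-.132)<.008)&(c[...,0]>.6)&(c[...,0]<.9)&(abs(c[...,1]-.19)<.13)).astype(np.uint8)
    m=cv2.morphologyEx(m,cv2.MORPH_OPEN,np.ones((5,5)))
    cn=max(cv2.findContours(m,0,cv2.CHAIN_APPROX_NONE)[0],key=cv2.contourArea).reshape(-1,2)
    P=plane(d,cn,.132)[:,:2].astype(np.float32)
    r=cv2.minAreaRect(P);print(n,"top",r,cv2.boxPoints(r).round(4).tolist())
    ctr=np.array(r[0]);a=np.radians(r[2] if r[2]<45 else r[2]-90);U=np.array([np.cos(a),np.sin(a)]);V=np.array([-U[1],U[0]])
    L=np.c_[(P-ctr)@U,(P-ctr)@V]
    for ax in(0,1):
        for sg in(-1,1):
            e=np.abs(L[:,ax]-sg*np.abs(L[:,ax]).max())<.006
            e&=abs(L[:,1-ax])<.08
            vx,vy,x0,y0=cv2.fitLine(P[e],cv2.DIST_L1,0,.001,.001).ravel()
            print(ax,sg,"pt",x0.round(4),y0.round(4),"ang deg",np.degrees(np.arctan2(vy,vx)).round(2),e.sum())
    hsv=cv2.cvtColor(d["frame"],cv2.COLOR_RGB2HSV)
    ha=ok&(z>.09)&(z<.12)&(c[...,0]>.57)&(c[...,0]<.613)&(hsv[...,2]<130)&(abs(c[...,1]-.18)<.09)
    Q=c[ha]
    vx,vy,x0,y0=cv2.fitLine(Q[:,:2].astype(np.float32),cv2.DIST_L1,0,.001,.001).ravel()
    pr=(Q[:,:2]-[x0,y0])@[vx,vy]
    print("bar",len(Q),Q.mean(0),np.degrees(np.arctan2(vy,vx)),"ends",[x0+vx*pr.min(),y0+vy*pr.min()],[x0+vx*pr.max(),y0+vy*pr.max()])
    # tray rim
    tr=ok&(z>.012)&(z<.034)&(c[...,0]>.4)&(c[...,0]<.56)&(c[...,1]<-.28)&(c[...,1]>-.5)
    g=(d["frame"].max(2)<115)&(c[...,0]>.38)&(c[...,0]<.57)&(c[...,1]<-.29)&(c[...,1]>-.5)&(hsv[...,1]<60)
    g=cv2.morphologyEx(g.astype(np.uint8),cv2.MORPH_OPEN,np.ones((3,3)))
    N,l,st,ce=cv2.connectedComponentsWithStats(g);i=1+st[1:,4].argmax()
    print("tray",ce[i],st[i],plane(d,ce[i],.01))
    for rgb,nm in(((0,0),"s"),):
        s_=((hsv[...,1]<25)&(hsv[...,2]>150)&ok&(z>.012)&(z<.055)).astype(np.uint8)
        N,l,st,ce=cv2.connectedComponentsWithStats(s_)
        for i in range(1,N):
            if 30<st[i,4]<260: print("sl",ce[i],st[i],plane(d,ce[i],.04 if n=="top" else .02))
```

```text
[[ 0.411 -0.     0.912]
 [-0.912  0.002  0.411]
 [-0.002 -1.     0.   ]]
top top ((0.7505223155021667, 0.18973729014396667), (0.2104133665561676, 0.19111256301403046), 4.437808513641357) [[0.6381999850273132, 0.2768999934196472], [0.652999997138977, 0.08630000054836273], [0.8628000020980835, 0.10260000079870224], [0.8479999899864197, 0.2930999994277954]]
0 -1 pt 0.6454 0.2143 ang deg -85.39 38
0 1 pt 0.8551 0.1747 ang deg -85.82 54
1 -1 pt 0.7749 0.0978 ang deg 4.5 56
1 1 pt 0.7424 0.2831 ang deg 5.08 53
bar 157 [0.59645955 0.17736157 0.10864984] -85.192215 ends [np.float64(0.5907542396373616), np.float64(0.23503037105573837)] [np.float64(0.6006827905336134), np.float64(0.11698667437402928)]
tray [429.89010989 235.58241758] [428 223   5  26  91] [[ 0.50067579 -0.43385109  0.01      ]]
sl [325.96713615 182.36619718] [318 175  17  16 213] [[ 0.65860846 -0.09164121  0.04      ]]
sl [365.40322581 227.88709677] [362 224   8   9  62] [[ 0.51919668 -0.21879253  0.04      ]]
sl [313.47272727 230.21818182] [310 226   8   9  55] [[ 0.50737799 -0.05611458  0.04      ]]
side top ((0.753284633159
[... 463 characters left out ...]
444 ends [np.float64(0.5960800511607138), np.float64(0.23037580610170544)] [np.float64(0.6023952191335697), np.float64(0.11618898122298779)]
tray [263.58638743 363.97382199] [239 360  50   9 191] [[ 0.50392375 -0.32838671  0.01      ]]
sl [ 55.35483871 135.35483871] [ 48 130  17  12  31] [[-0.09637707  0.69918317  0.02      ]]
sl [ 38.96774194 146.70967742] [ 33 142  13  10  31] [[-0.13648808  0.62716882  0.02      ]]
sl [249.54961832 262.81679389] [244 256  11  16 131] [[ 0.51279596 -0.04913199  0.02      ]]
sl [335.19791667 315.35416667] [321 304  30  24  96] [[ 0.68301788 -0.2445329   0.02      ]]
sl [264.59411765 314.22941176] [258 306  13  18 170] [[ 0.52507307 -0.21271129  0.02      ]]
```

```bash
cat > go.py <<'E'
import sys
from station import *
from h import *
s=sense();x,y,z,yaw=map(float,sys.argv[1:5]);a=np.radians(yaw);c_,s_=np.cos(a),np.sin(a)
Rt=np.array([[c_,0,-s_],[s_,0,c_],[0,-1,0]]);R0=R.from_quat(s["tool_rot"]).as_matrix()
print("t",round(s["t"],2),"pos",s["tcp_pos"].round(4),"F",s["force"].round(2),"gap",round(s["finger_gap"],3))
print("turn",R.from_matrix(R0.T@Rt).as_rotvec().round(4).tolist(),"cm",(100*R0.T@(np.array([x,y,z])-s["tcp_pos"])).round(2).tolist(), "rot err tilt",R0[:,1].round(4))
E
python3 go.py 0.598 0.176 0.20 4.5
```

```text
t 0.1 pos [ 0.2569 -0.5691  0.2494] F [ 0.33  0.13 -0.85] gap 0.997
turn [-0.0015, -1.2255, -0.0015] cm [-53.88, 5.07, 61.73] rot err tilt [-5.e-04  2.e-03 -1.e+00]
```

Request:
{"fn": "step_arm", "kwargs": {
  "moves": [
    [0,-1.2255,0,-53.9,5.0,61.7,0.39],
    [0,-1.2255,0,-53.9,5.0,61.7,0.39],
    [0,-1.2255,0,-53.9,5.0,61.7,0.39],
    [0,-1.2255,0,-53.9,5.0,61.7,0.39],
    [0,-1.2255,0,-53.9,5.0,61.7,0.39],
    [0,-1.2255,0,-53.9,5.0,61.7,0.39],
    [0,-1.2255,0,-53.9,5.0,61.7,0.39],
    [0,-1.2255,0,-53.9,5.0,61.7,0.39],
    [0,-1.2255,0,-53.9,5.0,61.7,0.39],
    [0,-1.2255,0,-53.9,5.0,61.7,0.39],
    [0,-1.2255,0,-53.9,5.0,61.7,0.39],
    [0,-1.2255,0,-53.9,5.0,61.7,0.39]
  ],
  "grip_force": 30
}}

```text
t: 1.6
tcp_pos: [0.5685, 0.1133, 0.2046]
tool_rot: [-0.706, -0.028, 0.028, 0.707]
force: [1.0, -0.1, -0.1]
finger_gap: 0.298
```

```bash
python3 go.py 0.598 0.176 0.20 4.5
```

```text
t 1.6 pos [0.5685 0.1133 0.2046] F [ 0.99 -0.14 -0.13] gap 0.298
turn [-0.0017, 0.0003, -0.0007] cm [3.43, 0.47, 6.02] rot err tilt [-9.0e-04  1.6e-03 -1.0e+00]
```

Request:
{"fn": "step_arm", "kwargs": {
  "moves": [
    [0,0,0,3.4,0.5,6.0,0.39],
    [0,0,0,3.4,0.5,6.0,0.39],
    [0,0,0,3.4,3,6.0,0.39],
    [0,0,0,3.4,3,6.0,0.39]
  ]
}}

```text
t: 2.1
tcp_pos: [0.5955, 0.1751, 0.1725]
tool_rot: [-0.706, -0.025, 0.03, 0.707]
force: [0.6, -0.4, -0.5]
finger_gap: 0.306
```

```bash
python3 go.py 0.598 0.176 0.104 4.5
python3 - <<'E'
from station import *
from h import *
for n in("side","top"):
    d=snapshot(n);np.savez(n+"1.npz",**d)
a=load("side1.npz")["frame"][90:240,210:400,::-1]; cv2.imwrite("pics/s1z.png",cv2.resize(a,None,fx=3.8,fy=3.8,interpolation=cv2.INTER_CUBIC))
E
```

```text
t 2.1 pos [0.5955 0.1751 0.1725] F [ 0.56 -0.41 -0.46] gap 0.306
turn [-0.0012, 0.0, -0.0069] cm [0.31, 6.85, 0.06] rot err tilt [-7.e-03  7.e-04 -1.e+00]
```

View pics/s1z.png

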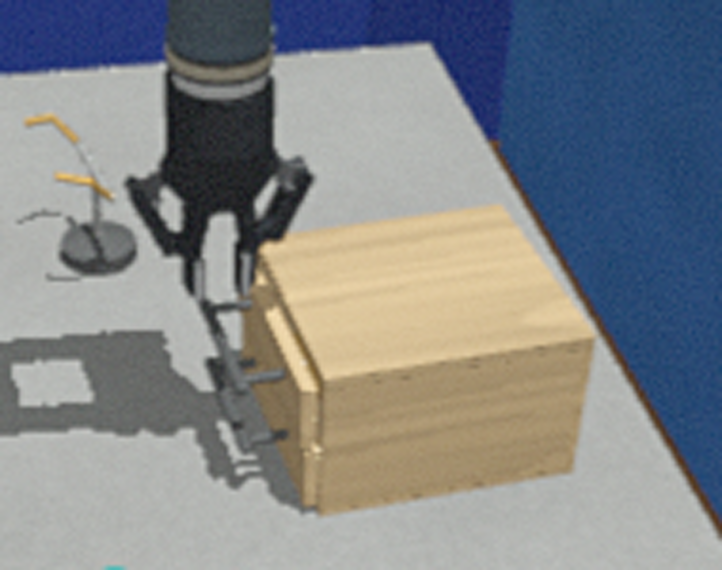

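Request:
{"fn": "step_arm", "kwargs": {
  "moves": [
    [0,0,-0.007,0.25,1.5,0.05,0.39],
    [0,0,-0.007,0.25,3,0.05,0.39],
    [0,0,-0.007,0.25,4,0.05,0.39]
  ]
}}

```text
t: 2.58
tcp_pos: [0.5991, 0.1754, 0.1333]
tool_rot: [-0.706, -0.029, 0.026, 0.707]
force: [0.6, 0.1, -0.1]
finger_gap: 0.308
```

```bash
python3 go.py 0.598 0.176 0.106 4.5
```

```text
t 2.58 pos [0.5991 0.1754 0.1333] F [ 0.64  0.13 -0.1 ] gap 0.308
turn [-0.0015, -0.0011, 0.0034] cm [-0.11, 2.73, 0.06] rot err tilt [ 0.0032  0.0017 -1.    ]
```

Request:
{"fn": "step_arm", "kwargs": {
  "moves": [
    [0,0,0.003,-0.1,0.8,0.06,0.39],
    [0,0,0.003,-0.1,1.6,0.06,0.39],
    [0,0,0.003,-0.1,2.7,0.06,0.39],
    [0,0,0.003,-0.1,2.7,0.06,0.39]
  ]
}}

```text
t: 3.08
tcp_pos: [0.5974, 0.1759, 0.1052]
tool_rot: [-0.706, -0.027, 0.028, 0.707]
force: [-0.8, 0.8, 0.1]
finger_gap: 0.3
```

No contact; close on the bar.

Request:
{"fn": "step_arm", "kwargs": {
  "moves": [
    [0,0,0,0,0,0,0.6],
    [0,0,0,0,0,0,1],
    [0,0,0,0,0,0,1],
    [0,0,0,0,0,0,1]
  ],
  "grip_force": 30
}}

```text
t: 3.58
tcp_pos: [0.5978, 0.176, 0.1054]
tool_rot: [-0.706, -0.027, 0.028, 0.707]
force: [0.3, 0.7, -0.5]
finger_gap: 0.11
```

```bash
python3 go.py 0.598 0.176 0.106 4.5
python3 - <<'E'
from station import *
from h import *
d=snapshot("side");np.savez("side2.npz",**d)
a=d["frame"][90:240,210:400,::-1]; cv2.imwrite("pics/s2z.png",cv2.resize(a,None,fx=3.8,fy=3.8,interpolation=cv2.INTER_CUBIC))
E
```

```text
t 3.58 pos [0.5978 0.176  0.1054] F [ 0.28  0.68 -0.5 ] gap 0.11
turn [-0.0015, -0.0011, -0.0007] cm [0.02, -0.06, -0.0] rot err tilt [-8.0e-04  1.4e-03 -1.0e+00]
```

View pics/s2z.png

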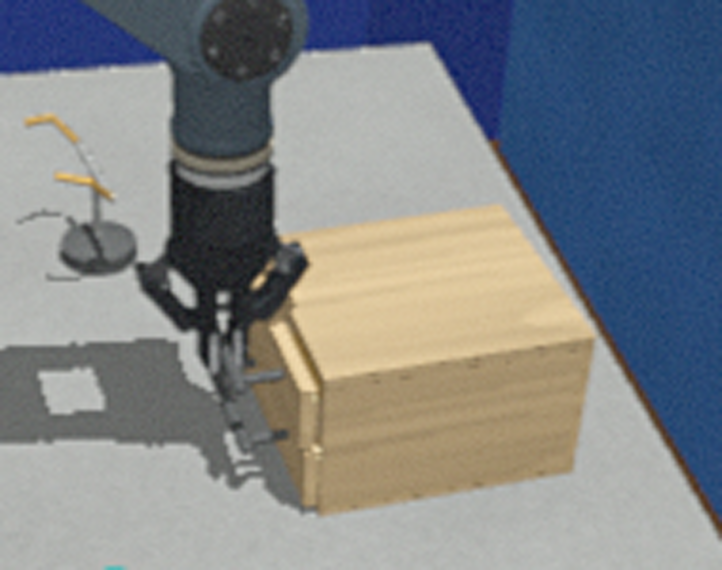

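Request:
{"fn": "step_arm", "kwargs": {
  "moves": [
    [0,0,0,-0.5,0,0,1],
    [0,0,0,-1.2,0,0,1],
    [0,0,0,-2,0,0,1],
    [0,0,0,-3,0,0,1],
    [0,0,0,-4,0,0,1],
    [0,0,0,-5,0,0,1],
    [0,0,0,-6,0,0,1],
    [0,0,0,-6.8,0,0,1],
    [0,0,0,-7.3,0,0,1],
    [0,0,0,-7.5,0,0,1]
  ]
}}

```text
t: 4.88
tcp_pos: [0.5226, 0.1701, 0.1054]
tool_rot: [-0.706, -0.027, 0.028, 0.707]
force: [3.5, -0.3, -4.1]
finger_gap: 0.115
```

```bash
python3 go.py 0.598 0.176 0.106 4.5;  python3 - <<'E'
from station import *
from h import *
d=snapshot("top");np.savez("top3.npz",**d)
a=d["frame"][90:280,140:360,::-1]; cv2.imwrite("pics/t3z.png",cv2.resize(a,None,fx=3,fy=3,interpolation=cv2.INTER_CUBIC))
E
```

```text
t 4.88 pos [0.5226 0.1701 0.1054] F [ 3.51 -0.26 -4.11] gap 0.115
turn [-0.0013, -0.001, -0.0012] cm [7.56, -0.06, 0.01] rot err tilt [-0.0013  0.0012 -1.    ]
```

View pics/t3z.png

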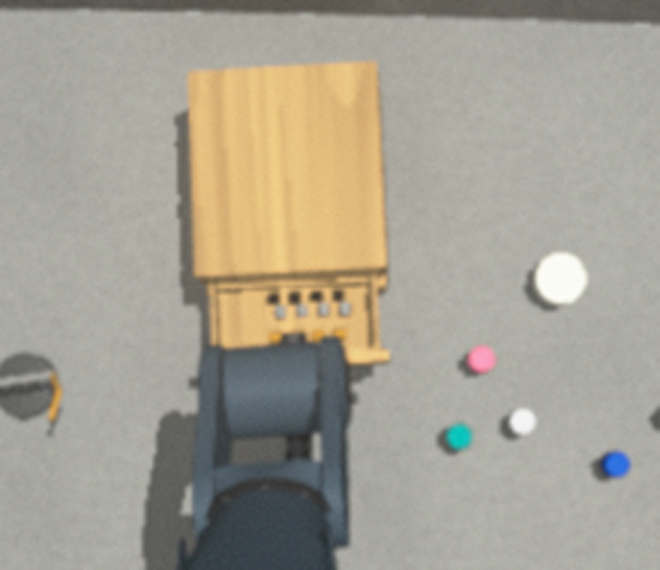

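Request:
{"fn": "step_arm", "kwargs": {
  "moves": [
    [0,0,0,-0.5,0,0,1],
    [0,0,0,-1.2,0,0,1],
    [0,0,0,-1.8,0,0,1],
    [0,0,0,-2.4,0,0,1],
    [0,0,0,-3.0,0,0,1],
    [0,0,0,-3.5,0,0,1],
    [0,0,0,-3.9,0,0,1],
    [0,0,0,-4.1,0,0,1],
    [0,0,0,-4.3,0,0,1]
  ]
}}

```text
t: 6.05
tcp_pos: [0.4795, 0.1667, 0.1054]
tool_rot: [-0.706, -0.027, 0.028, 0.707]
force: [2.7, -1.3, -6.2]
finger_gap: 0.115
```

Request:
{"fn": "step_arm", "kwargs": {
  "moves": [
    [0,0,0,-0.15,0,0,1],
    [0,0,0,-0.3,0,0,1],
    [0,0,0,-0.45,0,0,1],
    [0,0,0,-0.6,0,0,1]
  ]
}}

```text
t: 6.55
tcp_pos: [0.4735, 0.1662, 0.1055]
tool_rot: [-0.706, -0.027, 0.028, 0.707]
force: [3.0, -0.1, -5.1]
finger_gap: 0.116
```

Request:
{"fn": "step_arm", "kwargs": {
  "moves": [
    [0,0,0,-0.15,0,0,1],
    [0,0,0,-0.3,0,0,1],
    [0,0,0,-0.45,0,0,1]
  ]
}}

```text
t: 6.92
tcp_pos: [0.4689, 0.1658, 0.1054]
tool_rot: [-0.706, -0.027, 0.028, 0.707]
force: [2.1, -1.6, -6.6]
finger_gap: 0.118
```

Request:
{"fn": "step_arm", "kwargs": {
  "moves": [
    [0,0,0,-0.15,0,0,1],
    [0,0,0,-0.3,0,0,1]
  ]
}}

```text
t: 7.18
tcp_pos: [0.4658, 0.1656, 0.1055]
tool_rot: [-0.706, -0.027, 0.028, 0.707]
force: [2.7, -1.9, -5.5]
finger_gap: 0.117
```

Request:
{"fn": "step_arm", "kwargs": {
  "moves": [
    [0,0,0,-0.15,0,0,1],
    [0,0,0,-0.3,0,0,1]
  ]
}}

```text
t: 7.42
tcp_pos: [0.4627, 0.1653, 0.1054]
tool_rot: [-0.706, -0.027, 0.028, 0.707]
force: [2.7, -1.1, -6.1]
finger_gap: 0.118
```

Request:
{"fn": "step_arm", "kwargs": {
  "moves": [
    [0,0,0,-0.15,0,0,1],
    [0,0,0,-0.25,0,0,1]
  ]
}}

```text
t: 7.68
tcp_pos: [0.461, 0.1652, 0.1055]
tool_rot: [-0.706, -0.028, 0.027, 0.707]
force: [3.9, -1.6, -8.2]
finger_gap: 0.119
```

Request:
{"fn": "step_arm", "kwargs": {
  "moves": [
    [0,0,0,-0.1,0,0,1],
    [0,0,0,-0.1,0,0,1]
  ]
}}

```text
t: 7.92
tcp_pos: [0.461, 0.1652, 0.1055]
tool_rot: [-0.706, -0.028, 0.027, 0.707]
force: [4.6, -1.2, -9.3]
finger_gap: 0.112
```

Request:
{"fn": "step_arm", "kwargs": {
  "moves": [
    [0,0,0,-0.15,0,0,1],
    [0,0,0,-0.25,0,0,1]
  ]
}}

```text
t: 8.18
tcp_pos: [0.4609, 0.1652, 0.1055]
tool_rot: [-0.706, -0.03, 0.025, 0.707]
force: [8.9, -0.9, -13.1]
finger_gap: 0.111
```

Request:
{"fn": "step_arm", "kwargs": {
  "moves": [
    [0,0,0,0,0,0,0.9],
    [0,0,0,0,0,0,0.6],
    [0,0,0,0,0,0,0.4],
    [0,0,0,0,0,0,0.4]
  ]
}}

```text
t: 8.68
tcp_pos: [0.4603, 0.1653, 0.1058]
tool_rot: [-0.706, -0.03, 0.025, 0.707]
force: [-0.2, -0.2, 0.6]
finger_gap: 0.3
```

```bash
python3 go.py 0.459 0.1652 0.2 4.5
```

```text
t 8.68 pos [0.4603 0.1653 0.1058] F [-0.19 -0.23  0.55] gap 0.3
turn [-0.0017, -0.0012, 0.0071] cm [-0.07, -9.42, 0.01] rot err tilt [ 0.007   0.0022 -1.    ]
```

```bash
python3 go.py 0.509 -0.057 0.13 -85.5
```

```text
t 8.68 pos [0.4603 0.1653 0.1058] F [-0.19 -0.23  0.55] gap 0.3
turn [-0.0069, 1.5696, 0.0043] cm [3.15, -2.44, -22.54] rot err tilt [ 0.007   0.0022 -1.    ]
```

Request:
{"fn": "step_arm", "kwargs": {
  "moves": [
    [0,0,0.007,0,-3,0,0.4],
    [0,0,0.007,0,-8,0,0.4],
    [0,0,0.007,0,-9,0,0.4],
    [0,1.5696,0,3.15,-5,-22.5,-0.06],
    [0,1.5696,0,3.15,-2.5,-22.5,-0.06],
    [0,1.5696,0,3.15,-2.5,-22.5,-0.06],
    [0,1.5696,0,3.15,-2.5,-22.5,-0.06],
    [0,1.5696,0,3.15,-2.5,-22.5,-0.06],
    [0,1.5696,0,3.15,-2.5,-22.5,-0.06],
    [0,1.5696,0,3.15,-2.5,-22.5,-0.06],
    [0,1.5696,0,3.15,-2.5,-22.5,-0.06],
    [0,1.5696,0,3.15,-2.5,-22.5,-0.06]
  ]
}}

```text
t: 10.18
tcp_pos: [0.508, -0.0563, 0.1299]
tool_rot: [-0.517, 0.48, -0.481, 0.52]
force: [0.6, -0.5, 0.2]
finger_gap: 0.526
```

```bash
python3 go.py 0.509 -0.057 0.03 -85.5;  python3 - <<'E'
from station import *
from h import *
for n in("top","side"):
    d=snapshot(n);np.savez(n+"4.npz",**d)
    a=d["frame"][90:290,180:400,::-1]; cv2.imwrite(f"pics/{n}4z.png",cv2.resize(a,None,fx=3,fy=3,interpolation=cv2.INTER_CUBIC))
E
```

```text
t 10.18 pos [ 0.508  -0.0563  0.1299] F [ 0.63 -0.49  0.22] gap 0.526
turn [-0.0051, -0.003, -0.0027] cm [0.11, 9.99, 0.04] rot err tilt [ 0.0049  0.003  -1.    ]
```

View pics/top4z.png

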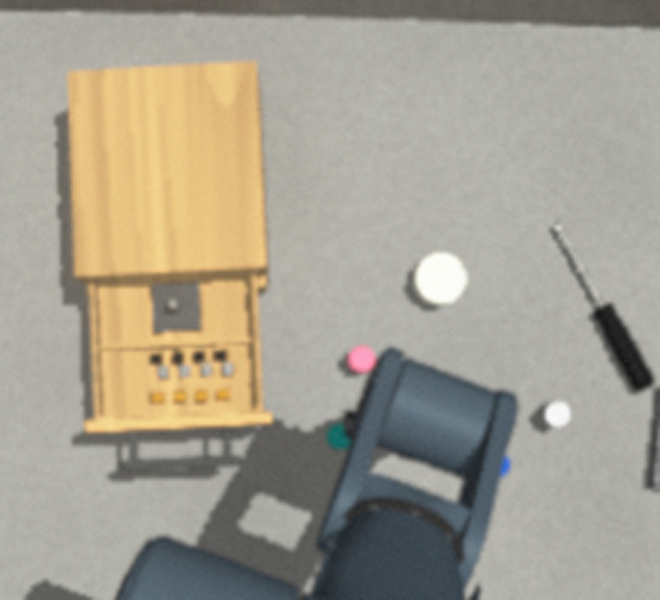

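View pics/side4z.png

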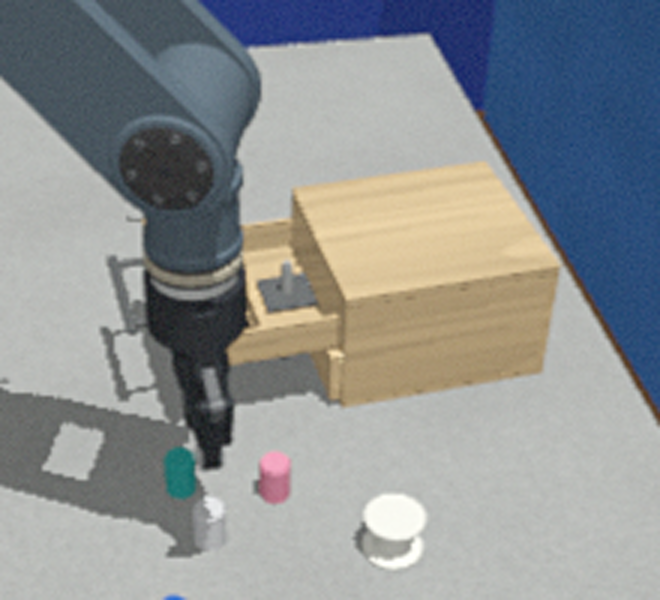

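Run:
```python
from h import *
t=load("top4.npz");s=load("side4.npz")
for n,d,box in(("top",t,(183,198,229,246)),("side",s,(174,194,266,286))):
    f=d["frame"];c=cloud(d);v0,v1,u0,u1=box
    hsv=cv2.cvtColor(f,cv2.COLOR_RGB2HSV)
    print(n);print(f[v0:v1,u0:u1].mean(2).astype(int));print((c[v0:v1,u0:u1,2]*1000).astype(int))
    m=np.zeros(f.shape[:2],bool);m[v0:v1,u0:u1]=True
    b=m&(f.mean(2)>120)&(hsv[...,1]<40)
    v,u=np.nonzero(b);print("bright",u.mean(),v.mean(),len(u))
    for z in(.112,.104,.1): print(z,plane(d,[[u.mean(),v.mean()]],z).round(4))
    cab=((d["z_map"]>0)&(abs(c[...,2]-.132)<.008)&(c[...,0]>.6)&(c[...,0]<.9)&(abs(c[...,1]-.19)<.13)).astype(np.uint8)
    cab=cv2.morphologyEx(cab,cv2.MORPH_OPEN,np.ones((5,5)))
    cn=max(cv2.findContours(cab,0,cv2.CHAIN_APPROX_NONE)[0],key=cv2.contourArea).reshape(-1,2)
    print(cv2.minAreaRect(plane(d,cn,.132)[:,:2].astype(np.float32)))
```

```text
top
[[114 110 107 103 111 112 109 105 102 103 107 105 106 107 107 104 107]
 [116 112 108 105 105 106 103 101 100 101  99 101 105 104 104 103 112]
 [132 113 110 110 109 108 109 108 109 112 107 110 113 112 111 112 126]
 [159 121 110 111 111 113 110 112 110 112 115 113 114 114 114 115 123]
 [165 122 110 111 110 114 113 111 112 110 111 114 114 114 115 115 119]
 [165 131 114 112 111 113 111 114 115 114 114 113 115 115 115 113 120]
 [174 144 118 110 113 112 114 120 128 122 114 112 112 116 115 115 121]
 [179 154 122 112 112 111 113 135 155 143 117 112 113 113 111 113 121]
 [185 166 130 112 111 107 107 140 164 152 120 109 112 114 112 114 118]
 [187 171 129 113 112 102  92 115 136 131 111 107 113 112 113 113 116]
 [184 169 129 112 110  99  86  88  96  98 103 111 115 114 116 115 114]
 [187 171 133 115 111 106  93  92  93 100 106 113 111 114 117 117 117]
 [188 173 136 116 111 110 113 111 110 112 113 115 116 113 114 115 115]
 [188 173 134 113 115 116 112 115 115 116 117 114 115 117 116 115 118]
 [185 168 128 112 113 112 115 114 113 115 114 115 115 114 115 112 118]]
[[  71   67   71   67   73   6
[... 4503 characters left out ...]
  79  80  77  78  82
   77  74]
 [ 76  78  78  80  78  81  79  79  79  79  79  82  79  78  77  81  75  76
   78  74]
 [ 73  74  79  81  78  80  80  77  79  76  78  77  80  82  78  80  79  78
   78  82]
 [ 71  74  79  77  81  81  79  81  79  80  79  80  75  77 837  78  79  78
   75  77]
 [ 73  73  76  79  77  81  81  79  79  79  76  76  75  76  74  78  77  75
   74  72]
 [ 73  74  73  81  78  79  78  76  78  75  76  74  75  74  71  73  73  72
   73  72]]
bright 274.7761194029851 184.2537313432836 67
0.112 [[0.6142 0.1493 0.112 ]]
0.104 [[0.6162 0.1599 0.104 ]]
0.1 [[0.6172 0.1652 0.1   ]]
((0.7532644271850586, 0.18779459595680237), (0.2114722579717636, 0.20266366004943848), 4.628595352172852)
```

Run:
```python
from h import *
t=load("top4.npz");s=load("side4.npz")
print(plane(t,[[237.1,190.8],[237.1,190.4]],.112).round(4),plane(s,[[275,177.5],[275,178]],.112).round(4),plane(s,[[275,187.3]],.078).round(4))
# sleeves in this view
hsv=cv2.cvtColor(s["frame"],cv2.COLOR_RGB2HSV);c=cloud(s)
for n,d in(("side0",load("side0.npz")),("top0",load("top0.npz")),("top4",t)):
    hsv=cv2.cvtColor(d["frame"],cv2.COLOR_RGB2HSV);c=cloud(d);z=c[...,2]
    for p in((.509,-.057),(.521,-.219)):
        m=(np.hypot(c[...,0]-p[0],c[...,1]-p[1])<.03)&(z>.034)&(z<.06)&(hsv[...,1]<30)
        if m.sum():v,u=np.nonzero(m);print(n,m.sum(),plane(d,[[u.mean(),v.mean()]],.04).round(4), hsv[m][:,2].mean())
```

```text
[[0.6173 0.1803 0.112 ]
 [0.6185 0.1803 0.112 ]] [[0.6206 0.181  0.112 ]
 [0.6202 0.1786 0.112 ]] [[0.6206 0.1795 0.078 ]]
side0 84 [[ 0.5109 -0.0589  0.04  ]] 209.11904761904762
side0 109 [[ 0.5226 -0.2197  0.04  ]] 213.7981651376147
top0 57 [[ 0.5069 -0.0555  0.04  ]] 222.0701754385965
top0 60 [[ 0.5191 -0.2183  0.04  ]] 224.76666666666668
top4 64 [[ 0.5186 -0.2181  0.04  ]] 226.609375
```

Request:
{"fn": "step_arm", "kwargs": {
  "moves": [
    [-0.005,0,-0.003,0.1,4,0,-0.06],
    [-0.005,0,-0.003,0.1,7,0,-0.06],
    [-0.005,0,-0.003,0.1,9,0.05,-0.06],
    [-0.005,0,-0.003,0.1,10.1,0.05,-0.06],
    [-0.005,0,-0.003,0.1,10.2,0.05,-0.06],
    [-0.005,0,-0.003,0.1,10.2,0.05,0.3],
    [-0.005,0,-0.003,0.1,10.2,0.05,0.6],
    [-0.005,0,-0.003,0.1,10.2,0.05,0.8],
    [-0.005,0,-0.003,0.1,10.2,0.05,0.8]
  ],
  "grip_force": 25
}}

```text
t: 11.4
tcp_pos: [0.5096, -0.0571, 0.0286]
tool_rot: [-0.519, 0.479, -0.481, 0.519]
force: [0.8, 0.6, 5.0]
finger_gap: 0.318
```

```bash
python3 go.py 0.6195 0.179 0.18 -85.5
```

```text
t 11.4 pos [ 0.5096 -0.0571  0.0286] F [0.76 0.57 5.03] gap 0.318
turn [-0.0015, 0.0002, 0.001] cm [-22.66, -15.14, 12.83] rot err tilt [ 1.6e-03 -9.0e-04 -1.0e+00]
```

Request:
{"fn": "step_arm", "kwargs": {
  "moves": [
    [0,0,0,0,-5,0,0.8],
    [0,0,0,0,-10,0,0.8],
    [0,0,0,-4,-15.1,3,0.8],
    [0,0,0,-10,-15.1,6,0.8],
    [0,0,0,-15,-15.1,9,0.8],
    [0,0,0,-20,-15.1,11.5,0.8],
    [0,0,0,-22.7,-15.1,12.8,0.8],
    [0,0,0,-22.7,-15.1,12.8,0.8],
    [0,0,0,-22.7,-15.1,12.8,0.8]
  ]
}}

```text
t: 12.52
tcp_pos: [0.6182, 0.1788, 0.1791]
tool_rot: [0.52, -0.48, 0.48, -0.519]
force: [-0.2, -1.1, -0.8]
finger_gap: 0.316
```

```bash
python3 go.py 0.6195 0.179 0.14 -85.5;  python3 - <<'E'
from station import *
from h import *
d=snapshot("side");np.savez("side5.npz",**d)
a=d["frame"][90:290,180:400,::-1]; cv2.imwrite("pics/s5z.png",cv2.resize(a,None,fx=3,fy=3,interpolation=cv2.INTER_CUBIC))
E
```

```text
t 12.53 pos [0.6182 0.1788 0.1791] F [-0.15 -1.06 -0.84] gap 0.316
turn [0.0003, 0.0002, 0.0016] cm [-0.02, 3.91, 0.13] rot err tilt [-2.0e-04 -1.6e-03 -1.0e+00]
```

View pics/s5z.png

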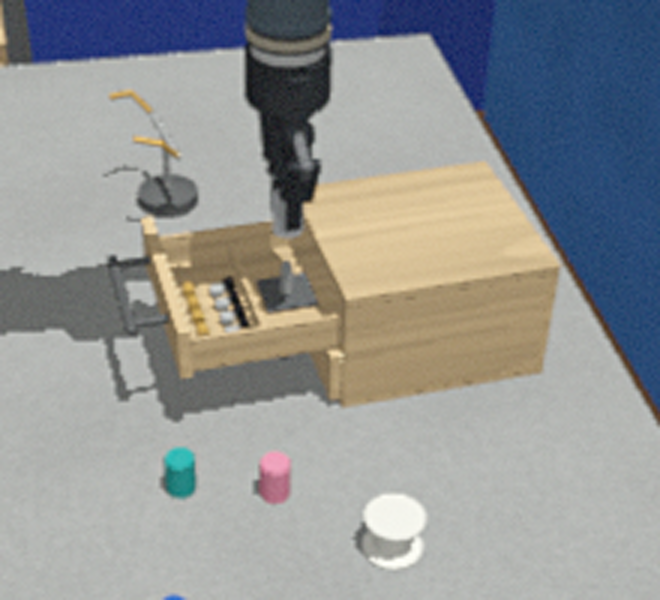

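Request:
{"fn": "step_arm", "kwargs": {
  "moves": [
    [0,0,0.002,0,2,0.13,0.8],
    [0,0,0.002,0,3.5,0.13,0.8],
    [0,0,0.002,0,4.2,0.13,0.8],
    [0,0,0.002,0,4.5,0.13,0.8]
  ]
}}

```text
t: 13.08
tcp_pos: [0.6195, 0.1788, 0.1345]
tool_rot: [-0.518, 0.481, -0.48, 0.519]
force: [-2.2, 3.5, 4.8]
finger_gap: 0.318
```

Request:
{"fn": "step_arm", "kwargs": {
  "moves": [
    [0,0,0,-0.1,-0.3,-0.1,0.8],
    [0,0,0,-0.15,-0.1,-0.15,0.8],
    [0,0,0,-0.15,0.2,-0.15,0.8]
  ]
}}

```text
t: 13.45
tcp_pos: [0.618, 0.18, 0.1326]
tool_rot: [-0.518, 0.481, -0.48, 0.519]
force: [-0.4, -0.3, -0.2]
finger_gap: 0.32
```

Free now at 8 mm engagement. Continue down.

Request:
{"fn": "step_arm", "kwargs": {
  "moves": [
    [0,0,0,0,0.3,0,0.8],
    [0,0,0,0,0.6,0,0.8],
    [0,0,0,0,0.9,0,0.8]
  ]
}}

```text
t: 13.82
tcp_pos: [0.6187, 0.1807, 0.1243]
tool_rot: [-0.517, 0.481, -0.48, 0.52]
force: [-0.6, 3.3, 4.8]
finger_gap: 0.315
```

Request:
{"fn": "step_arm", "kwargs": {
  "moves": [
    [0,0,0,-0.08,0,-0.05,0.8],
    [0,0,0,-0.08,0.2,-0.05,0.8],
    [0,0,0,-0.08,0.3,-0.05,0.8]
  ]
}}

```text
t: 14.2
tcp_pos: [0.6188, 0.1815, 0.1228]
tool_rot: [-0.517, 0.48, -0.481, 0.521]
force: [-2.5, -0.3, 11.6]
finger_gap: 0.312
```

Request:
{"fn": "step_arm", "kwargs": {
  "moves": [
    [0,0,0,0,-0.2,0,0.8],
    [0,0,0,0,-0.2,0,0.15],
    [0,0,0,0,-0.2,0,0.15],
    [0,0,0,0,-3,0,0.1],
    [0,0,0,0,-6,0,0.1],
    [0,0,0,0,-6,0,0.1]
  ]
}}

```text
t: 14.95
tcp_pos: [0.6203, 0.1815, 0.1851]
tool_rot: [-0.516, 0.479, -0.482, 0.522]
force: [0.7, 0.7, -0.0]
finger_gap: 0.453
```

```bash
python3 go.py 0.6195 0.179 0.124 -85.5;  python3 - <<'E'
from station import *
from h import *
d=snapshot("side");np.savez("side6.npz",**d)
a=d["frame"][150:230,230:320,::-1]; cv2.imwrite("pics/s6z.png",cv2.resize(a,None,fx=7,fy=7,interpolation=cv2.INTER_CUBIC))
c=cloud(d);hsv=cv2.cvtColor(d["frame"],cv2.COLOR_RGB2HSV)
m=(np.hypot(c[...,0]-.6195,c[...,1]-.18)<.03)&(c[...,2]>.1)&(c[...,2]<.145)
print((c[160:190,262:290,2]*1000).astype(int))
E
```

```text
t 14.95 pos [0.6203 0.1815 0.1851] F [ 0.73  0.68 -0.02] gap 0.453
turn [-0.0092, -0.0018, -0.003] cm [0.26, 6.11, -0.15] rot err tilt [ 0.009   0.0037 -1.    ]
[[  2   3   2   1   1   2   0   0   0   5   3   0 188 191 193 192 193 194
  189 191 134 131 135 135 133 132 133 134]
 [  1   2   1  -1   2   1   0   2   1   4   0   2 187 185 190 187 188 190
  187 187 135 132 131 133 134 134 133 132]
 [  1   5   0   0   0  -1   4   1   2   1   0   2 182 184 187 188 182 185
  185 185 131 132 136 133 133 135 135 133]
 [  0   1   3   0   0   1   2   1  -1 105 105 106 180 180 184 184 181 180
  180 179 133 133 134 131 132 132 132 133]
 [  0   0 105 104 108 107 103 106 105 103 103 105 175 174 181 180 180 179
  179 174 129 133 134 134 133 133 132 133]
 [106 104 105 103 103 104 102 102 101 100  97 101 171 173 175 178 171 169
  170 169 129 135 133 131 134 134 133 134]
 [101 100  99  98 100 100 100  99 100  98  94  94  97 169 169 169  93  89
   94  93  91 132 131 132 132 134 135 132]
 [ 95  96  97  95  96  93  98  94  97  93  92  90  89  90  87  92  89  89
   86  85  86 128 132 131 133 133 134 132]
 [ 
[... 1871 characters left out ...]
 89  71  75  78  77  78  78  78  82  79  79  98  97  98  97  97  78  79
   79  78  82  72  73  73  70  73  71  72]
 [ 90  73  74  75  80  80  80  80  78  77  81  86  88  87  88  78  78  79
   76  75  78  72  73  73  75  72  74  71]
 [ 89  74  72  74  80  78  80  79  77  81  79  83  85  86  86  78  78  77
   81  79  79  81  76  73  73  73  72  75]
 [ 88  90  73  73  80  80  79  79  79  77  78  79  80  81  84  77  77  81
   80  79  79  80  74  71  75  72  70  75]
 [ 88  91  73  73  76  80  80  77  80  77  77  80  80  80  80  78  79  78
   76  78  81  82  76  72  74  73  71  75]
 [ 83  88  89  74  75  84  78  79  79  80  77  77  80  82  79  76  76  79
   78  74  80  78  79  74  73  71  72  72]]
```

View pics/s6z.png

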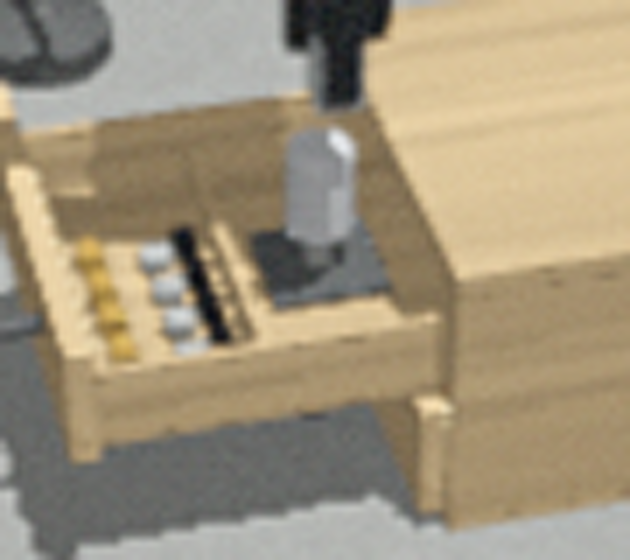

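Request:
{"fn": "step_arm", "kwargs": {
  "moves": [
    [-0.009,0,-0.003,0.05,3,-0.1,0.1],
    [-0.009,0,-0.003,0.05,5.5,-0.15,0.1],
    [-0.009,0,-0.003,0.05,6.1,-0.15,0.1],
    [-0.009,0,-0.003,0.05,6.1,-0.15,0.5],
    [-0.009,0,-0.003,0.05,6.1,-0.15,0.8],
    [-0.009,0,-0.003,0.05,6.1,-0.15,0.8]
  ],
  "grip_force": 25
}}

```text
t: 15.75
tcp_pos: [0.6179, 0.181, 0.1231]
tool_rot: [0.52, -0.481, 0.48, -0.518]
force: [-1.5, 0.3, -2.2]
finger_gap: 0.318
```

```bash
python3 go.py 0.6195 0.181 0.2 -85.5;  python3 - <<'E'
from h import *
for n in("top0","side0"):
    d=load(n+".npz");c=cloud(d);hsv=cv2.cvtColor(d["frame"],cv2.COLOR_RGB2HSV);f=d["frame"]
    g=((hsv[...,1]<70)&(f.max(2)<135)&(c[...,0]>.4)&(c[...,0]<.58)&(c[...,1]<-.27)&(c[...,1]>-.48)&(abs(c[...,2])<.04)).astype(np.uint8)
    g[:, :]=cv2.morphologyEx(g,cv2.MORPH_CLOSE,np.ones((3,3)));g=cv2.morphologyEx(g,cv2.MORPH_OPEN,np.ones((7,7)))
    N,l,st,ce=cv2.connectedComponentsWithStats(g)
    for i in range(1,N):
        P=plane(d,np.argwhere(l==i)[:,::-1],.01)[:,:2].astype(np.float32);print(n,st[i],P.mean(0),cv2.minAreaRect(P))
E
```

```text
t 15.75 pos [0.6179 0.181  0.1231] F [-1.54  0.28 -2.25] gap 0.318
turn [0.0028, -0.0016, 0.0001] cm [0.01, -7.69, 0.14] rot err tilt [-2.8e-03 -3.0e-04 -1.0e+00]
top0 [387 210  10  10  93] [ 0.5651405  -0.30739525] ((0.5650604963302612, -0.30726924538612366), (0.028864450752735138, 0.029388627037405968), 1.5627669095993042)
side0 [285 344  13  13 151] [ 0.56728065 -0.3069215 ] ((0.5671771168708801, -0.30666807293891907), (0.02921588346362114, 0.0260811485350132), 78.62092590332031)
side0 [285 409  11   7  77] [ 0.53760946 -0.43588087] ((0.5376640558242798, -0.43587297201156616), (0.011379048228263855, 0.01938125491142273), 79.50178527832031)
side0 [238 414  34   6 189] [ 0.47032332 -0.4323343 ] ((0.4696710705757141, -0.4318544268608093), (0.009326741099357605, 0.06277889013290405), 79.45149230957031)
```

```bash
python3 - <<'E'
from h import *
d=load("top0.npz");P=plane(d,[[180+u/2.8,90+v/2.8] for u,v in((612,362),(708,372),(700,465),(604,456))],.022);print(P.round(3),P.mean(0))
d=load("side0.npz");P=plane(d,[(237,362),(291,360),(296,415),(238,418)],.022);print(P.round(3),P.mean(0))
E
python3 go.py 0.5 -0.375 0.2 -85.5
```

```text
[[ 0.55  -0.328  0.022]
 [ 0.541 -0.44   0.022]
 [ 0.435 -0.432  0.022]
 [ 0.443 -0.32   0.022]] [ 0.49239966 -0.3798638   0.022     ]
[[ 0.45  -0.321  0.022]
 [ 0.56  -0.337  0.022]
 [ 0.546 -0.449  0.022]
 [ 0.439 -0.434  0.022]] [ 0.49870436 -0.38524875  0.022     ]
t 15.75 pos [0.6179 0.181  0.1231] F [-1.54  0.28 -2.25] gap 0.318
turn [0.0028, -0.0016, 0.0001] cm [54.53, -7.63, -16.05] rot err tilt [-2.8e-03 -3.0e-04 -1.0e+00]
```

Request:
{"fn": "step_arm", "kwargs": {
  "moves": [
    [0,0,0,0,-2.5,0,0.8],
    [0,0,0,0,-5,0,0.8],
    [0,0,0,3,-7.6,-1,0.8],
    [0,0,0,55.2,-7.6,-16.5,0.8],
    [0,0,0,55.2,-7.6,-16.5,0.8],
    [0,0,0,55.2,-7.6,-16.5,0.8],
    [0,0,0,55.2,-7.6,-16.5,0.8],
    [0,0,0,55.2,-7.6,-16.5,0.8],
    [0,0,0,55.2,-7.6,-16.5,0.8],
    [0,0,0,55.2,-7.6,-16.5,0.8],
    [0,0,0,55.2,-7.6,-16.5,0.8],
    [0,0,0,55.2,-7.6,-16.5,0.8]
  ]
}}

```text
t: 17.25
tcp_pos: [0.4955, -0.3858, 0.2009]
tool_rot: [0.519, -0.48, 0.482, -0.517]
force: [-0.4, -0.3, -0.9]
finger_gap: 0.317
```

```bash
python3 go.py 0.496 -0.382 0.034 -85.5;  python3 - <<'E'
from station import *
from h import *
d=snapshot("side");np.savez("side7.npz",**d)
a=d["frame"][:,:,::-1]; cv2.imwrite("pics/s7.png",a)
E
```

```text
t 17.25 pos [ 0.4955 -0.3858  0.2009] F [-0.41 -0.25 -0.88] gap 0.317
turn [0.0009, -0.0036, 0.0035] cm [-0.43, 16.68, 0.09] rot err tilt [-6.0e-04 -3.6e-03 -1.0e+00]
```

View pics/s7.png

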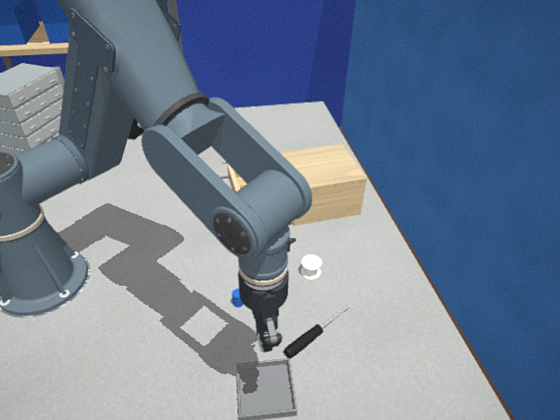

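Request:
{"fn": "step_arm", "kwargs": {
  "moves": [
    [0,0,0,-0.3,6,0.1,0.8],
    [0,0,0,-0.3,12,0.1,0.8],
    [0,0,0,-0.3,15,0.1,0.8],
    [0,0,0,-0.3,16.4,0.1,0.8],
    [0,0,0,-0.3,16.6,0.1,0.8],
    [0,0,0,-0.3,16.6,0.1,0.8]
  ]
}}

```text
t: 18.05
tcp_pos: [0.4966, -0.3914, 0.0366]
tool_rot: [0.52, -0.478, 0.485, -0.515]
force: [-0.3, -0.0, 0.6]
finger_gap: 0.315
```

Request:
{"fn": "step_arm", "kwargs": {
  "moves": [
    [0,0,0,-0.6,0.2,0,0.8],
    [0,0,0,-0.7,0.35,0,0.8],
    [0,0,0,-0.7,0.4,0,0.8]
  ]
}}

```text
t: 18.42
tcp_pos: [0.4962, -0.3843, 0.0329]
tool_rot: [0.52, -0.478, 0.485, -0.515]
force: [0.2, -0.0, -0.7]
finger_gap: 0.317
```

Release gently, then rise.

Request:
{"fn": "step_arm", "kwargs": {
  "moves": [
    [0,0,0,0,0.1,0,0.8],
    [0,0,0,0,0.1,0,0.4],
    [0,0,0,0,0.1,0,0.15],
    [0,0,0,0,0.1,0,0.1],
    [0,0,0,0,-3,0,0.1],
    [0,0,0,0,-7,0,0.0],
    [0,0,0,0,-9,0,-0.06]
  ]
}}

```text
t: 19.3
tcp_pos: [0.4967, -0.3839, 0.1252]
tool_rot: [0.521, -0.476, 0.486, -0.515]
force: [1.0, 0.3, 0.4]
finger_gap: 0.529
```

```bash
python3 go.py 0.5205 -0.219 0.12 -85.5
```

```text
t 19.3 pos [ 0.4967 -0.3839  0.1252] F [1.   0.33 0.4 ] gap 0.529
turn [-0.0039, -0.0058, 0.0156] cm [-16.28, 0.28, 3.57] rot err tilt [ 0.005  -0.0153 -0.9999]
```

Request:
{"fn": "step_arm", "kwargs": {
  "moves": [
    [-0.004,-0.006,0.015,-5,0,1.2,-0.06],
    [-0.004,-0.006,0.015,-10,0,2.4,-0.06],
    [-0.004,-0.006,0.015,-14.5,0,3.4,-0.06],
    [-0.004,-0.006,0.015,-16.3,0.3,3.57,-0.06],
    [-0.004,-0.006,0.015,-16.3,0.3,3.57,-0.06],
    [-0.004,-0.006,0.015,-16.3,0.3,3.57,-0.06]
  ]
}}

```text
t: 20.05
tcp_pos: [0.521, -0.2205, 0.1199]
tool_rot: [0.519, -0.479, 0.481, -0.519]
force: [0.7, -0.3, -0.2]
finger_gap: 0.536
```

```bash
python3 go.py 0.5205 -0.219 0.0285 -85.5;  python3 - <<'E'
from station import *
from h import *
d=snapshot("side");np.savez("side8.npz",**d)
a=d["frame"][230:420,180:400,::-1]; cv2.imwrite("pics/s8z.png",cv2.resize(a,None,fx=3,fy=3,interpolation=cv2.INTER_CUBIC))
E
```

```text
t 20.05 pos [ 0.521  -0.2205  0.1199] F [ 0.69 -0.28 -0.19] gap 0.536
turn [-0.0009, -0.0006, 0.002] cm [-0.17, 9.14, -0.05] rot err tilt [ 0.0011 -0.0019 -1.    ]
```

View pics/s8z.png

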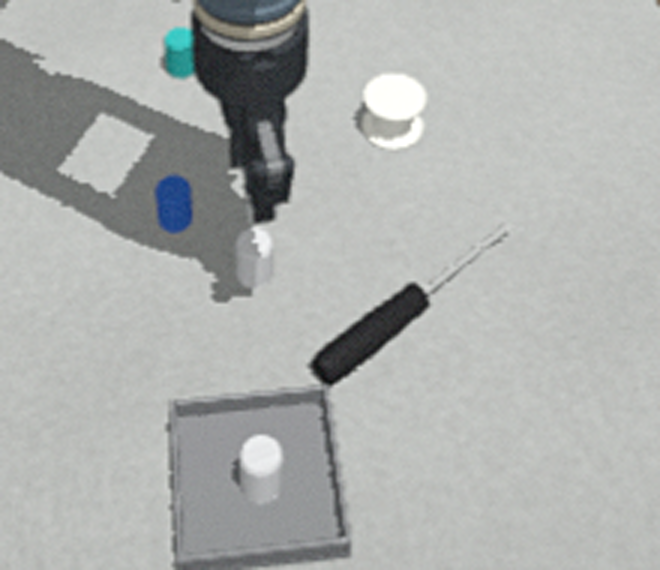

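Reject sleeve stands in the middle of the tray (zoom 260,468); the second sleeve is under the open fingers (zoom 255,260). Grasp it.

Request:
{"fn": "step_arm", "kwargs": {
  "moves": [
    [0,0,0.002,-0.15,4,-0.05,-0.06],
    [0,0,0.002,-0.15,7,-0.05,-0.06],
    [0,0,0.002,-0.15,8.7,-0.05,-0.06],
    [0,0,0.002,-0.15,9.1,-0.05,-0.06],
    [0,0,0.002,-0.15,9.1,-0.05,0.3],
    [0,0,0.002,-0.15,9.1,-0.05,0.6],
    [0,0,0.002,-0.15,9.1,-0.05,0.8],
    [0,0,0.002,-0.15,9.1,-0.05,0.8]
  ],
  "grip_force": 25
}}

```text
t: 21.1
tcp_pos: [0.5208, -0.2195, 0.0295]
tool_rot: [-0.519, 0.48, -0.481, 0.519]
force: [-0.1, 0.3, 0.9]
finger_gap: 0.323
```

```bash
python3 go.py 0.618 0.181 0.18 -85.5
```

```text
t 21.1 pos [ 0.5208 -0.2195  0.0295] F [-0.09  0.34  0.94] gap 0.323
turn [-0.0018, -0.0011, 0.0006] cm [-39.17, -15.05, 12.82] rot err tilt [ 1.9e-03 -5.0e-04 -1.0e+00]
```

Request:
{"fn": "step_arm", "kwargs": {
  "moves": [
    [0,0,0,0,-5,0,0.8],
    [0,0,0,0,-10,0,0.8],
    [0,0,0,-4,-15.1,2,0.8],
    [0,0,0,-10,-15.1,4,0.8],
    [0,0,0,-16,-15.1,6,0.8],
    [0,0,0,-22,-15.1,8,0.8],
    [0,0,0,-28,-15.1,10,0.8],
    [0,0,0,-34,-15.1,12,0.8],
    [0,0,0,-38,-15.1,12.8,0.8],
    [0,0,0,-39.2,-15.1,12.8,0.8],
    [0,0,0,-39.2,-15.1,12.8,0.8],
    [0,0,0,-39.2,-15.1,12.8,0.8]
  ]
}}

```text
t: 22.6
tcp_pos: [0.6175, 0.1797, 0.1804]
tool_rot: [0.519, -0.48, 0.481, -0.519]
force: [0.3, -0.5, -0.1]
finger_gap: 0.323
```

```bash
python3 go.py 0.618 0.181 0.135 -85.5
```

```text
t 22.6 pos [0.6175 0.1797 0.1804] F [ 0.27 -0.47 -0.1 ] gap 0.323
turn [-0.001, -0.0024, 0.0013] cm [-0.13, 4.54, 0.06] rot err tilt [ 0.0011 -0.0012 -1.    ]
```

Request:
{"fn": "step_arm", "kwargs": {
  "moves": [
    [0,0,0.001,-0.13,2,0.06,0.8],
    [0,0,0.001,-0.13,3.5,0.06,0.8],
    [0,0,0.001,-0.13,4.2,0.06,0.8],
    [0,0,0.001,-0.13,4.5,0.06,0.8],
    [0,0,0.001,-0.13,4.7,0.06,0.8]
  ]
}}

```text
t: 23.22
tcp_pos: [0.6184, 0.1809, 0.1336]
tool_rot: [-0.518, 0.48, -0.481, 0.519]
force: [0.4, -1.0, -0.2]
finger_gap: 0.324
```

Clean entry. Down to test depth.

Request:
{"fn": "step_arm", "kwargs": {
  "moves": [
    [0,0,0,0,0.3,0,0.8],
    [0,0,0,0,0.6,0,0.8],
    [0,0,0,0,0.9,0,0.8],
    [0,0,0,0,1.2,0,0.8],
    [0,0,0,0,1.4,0,0.8]
  ]
}}

```text
t: 23.85
tcp_pos: [0.6183, 0.181, 0.1194]
tool_rot: [-0.518, 0.48, -0.481, 0.519]
force: [0.7, 0.6, -0.6]
finger_gap: 0.326
```

Past the 18 mm point with no force. Continue (seated at TCP ≈ 0.107).

Request:
{"fn": "step_arm", "kwargs": {
  "moves": [
    [0,0,0,0,0.4,0,0.8],
    [0,0,0,0,0.7,0,0.8],
    [0,0,0,0,0.9,0,0.8],
    [0,0,0,0,1.05,0,0.8],
    [0,0,0,0,1.15,0,0.8]
  ]
}}

```text
t: 24.48
tcp_pos: [0.6184, 0.1809, 0.1078]
tool_rot: [-0.518, 0.48, -0.481, 0.519]
force: [0.5, 0.2, -0.8]
finger_gap: 0.327
```

Request:
{"fn": "step_arm", "kwargs": {
  "moves": [
    [0,0,0,0,0.1,0,0.8],
    [0,0,0,0,0.2,0,0.8],
    [0,0,0,0,0.2,0,0.8]
  ]
}}

```text
t: 24.85
tcp_pos: [0.6188, 0.181, 0.1074]
tool_rot: [-0.518, 0.48, -0.481, 0.519]
force: [-0.5, -0.4, 6.4]
finger_gap: 0.321
```

Seated. Open slightly, lift straight up, and withdraw.

Request:
{"fn": "step_arm", "kwargs": {
  "moves": [
    [0,0,0,0,0,0,0.4],
    [0,0,0,0,0,0,0.15],
    [0,0,0,0,0,0,0.1],
    [0,0,0,0,-3,0,0.1],
    [0,0,0,0,-7,0,0.1],
    [0,0,0,0,-10,0,0.1],
    [0,0,0,6,-10,-2,0.1],
    [0,0,0,12,-10,-4,0.1],
    [0,0,0,18,-10,-6,0.1],
    [0,0,0,24,-10,-8,0.1],
    [0,0,0,24,-10,-8,0.1]
  ]
}}

```text
t: 26.22
tcp_pos: [0.5562, -0.0684, 0.2072]
tool_rot: [-0.517, 0.481, -0.483, 0.518]
force: [0.9, 0.8, -0.6]
finger_gap: 0.451
```

```bash
python3 go.py 0.618 0.181 0.135 -85.5;  python3 - <<'E'
from station import *
from h import *
for n in("top","side"):
    d=snapshot(n);np.savez(n+"9.npz",**d);c=cloud(d)
    a=d["frame"][90:,180:440,::-1]; cv2.imwrite(f"pics/{n}9z.png",cv2.resize(a,None,fx=1.8,fy=1.8,interpolation=cv2.INTER_CUBIC))
    m=(np.hypot(c[...,0]-.6185,c[...,1]-.18)<.02)&(c[...,2]>.095)&(c[...,2]<.2)
    print(n,m.sum(),np.percentile(c[m][:,2],[50,90,99]).round(4),c[m].mean(0).round(4))
    cab=((d["z_map"]>0)&(abs(c[...,2]-.132)<.008)&(c[...,0]>.63)&(c[...,0]<.9)&(abs(c[...,1]-.19)<.13)).astype(np.uint8)
    cab=cv2.morphologyEx(cab,cv2.MORPH_OPEN,np.ones((5,5)))
    cn=max(cv2.findContours(cab,0,cv2.CHAIN_APPROX_NONE)[0],key=cv2.contourArea).reshape(-1,2)
    print(cv2.minAreaRect(plane(d,cn,.132)[:,:2].astype(np.float32)))
    hsv=cv2.cvtColor(d["frame"],cv2.COLOR_RGB2HSV);o=load(n+"4.npz")
    # drawer front top edge location before/after
    for q,nm in((o,"after pull"),(d,"now")):
        cc=cloud(q);hs=cv2.cvtColor(q["frame"],cv2.COLOR_RGB2HSV)
        k=(hs[...,1]>60)&(hs[...,0]<30)&(cc[...,2]>.1)&(cc[...,2]<.135)&(cc[...,0]>.47)&(cc[...,0]<.53)&(cc[...,1]>.07)&(cc[...,1]<.3)
        print(nm,k.sum(),cc[k].mean(0).round(4) if k.sum() else "")
E
```

```text
t 26.23 pos [ 0.5562 -0.0684  0.2072] F [ 0.92  0.81 -0.56] gap 0.451
turn [-0.0026, -0.0086, 0.0011] cm [-24.46, 7.22, 7.88] rot err tilt [ 2.7e-03 -9.0e-04 -1.0e+00]
top 70 [0.1183 0.1225 0.1279] [0.6169 0.1771 0.1171]
((0.7505983114242554, 0.1894238293170929), (0.21016885340213776, 0.19084623456001282), 4.394366264343262)
after pull 337 [0.5008 0.1684 0.1188]
now 343 [0.5014 0.1688 0.1183]
side 17 [0.1108 0.1176 0.1214] [0.6314 0.1717 0.1098]
((0.7534263730049133, 0.1872769594192505), (0.21115568280220032, 0.20333147048950195), 4.233211994171143)
after pull 0 
now 289 [0.5055 0.153  0.118 ]
```

View pics/top9z.png

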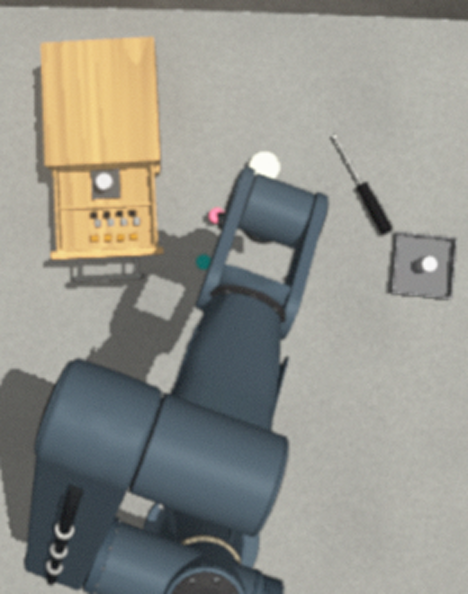

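View pics/side9z.png

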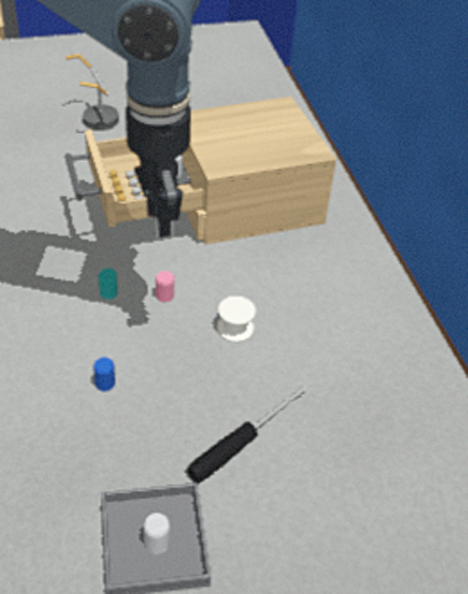

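Run:
```python
from station import *
print(sign_off())
```

```text
the job is handed in; nothing more can be done
None
```

I pulled the top drawer out to its stop, tried both sleeves on the gauge pin and put each where it belongs. The job was handed in at about 26 s. No verdict came back.

- **Drawer:** The handle travelled 137 mm, on top of however far the drawer was ajar at the start. At the end the position held still while the pull rose from about 3 N to 9 N. I stopped there, well below the 25 N that could drag the cabinet. The exact opening was never measured; "at the stop" rests on that force rise.
- **Sleeve that sticks:** The sleeve nearer the cabinet stuck about 18 mm above the block. It pushed back with 11.6 N and stayed there when I let go of it. It now stands near the middle of the reject tray.
- **Sleeve that fits:** The other sleeve slid down freely to the block and stands on the pin. The last depth reading put its top at about 118 mm, which matches a fully seated sleeve.
- **Last checks:** From the top camera, the drawer front is within 1 mm of where it was after the pull, and the cabinet has not measurably moved. The bystanders in view (spool, screwdriver, clip stand) and the coloured look-alikes look undisturbed, judged by eye. I never touched the lower drawer but did not measure it. The gripper is clear of everything.
- **Where readings disagreed:** The two cameras differ by 2–3 mm, so I averaged them. The first sleeve touched the pin's taper about 1–2 mm off-centre, and I corrected that by the contact force. On the last look the side camera's view of the sleeve on the pin was blocked by the arm, so that check relies on the top camera and the contact force when it seated.

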